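# Stop the bath pump, bolt its niche flap, reset the stop

### The arm

A 6-joint arm with a two-finger parallel gripper is mounted at the origin on the work surface. World frame = base frame: x ahead of the robot, y to its left, z up, the work surface at z = 0. Lengths are in m, angles in rad, forces in N, time in s.
With the tool pointing down it reaches from about 0.35 to 0.975 m from the base axis. Payload 4.9 kg.
Tool frame: the origin (TCP) lies at the very end of the fingers, on their centre line; the grasp point (between the pads) lies 19 mm behind it (manip.grasp_offset is the distance from the TCP to the grasp point, in m); z points along the fingers, y is the line along which they close (so a half turn about z gives the same grasp; the last joint's range is limited). The gripper opens to 85 mm and grips with 20 to 120 N. Pads are 22 mm wide; open, the fingers measure 114 mm over their backs; the gripper's body (76 mm by 85 mm) begins 54 mm behind the grasp point. The pads swing forward as they close: fully open they stand 13 mm farther back than shut.
Start: joints at [1.191, 0.053, 1.613, -0, 1.476, -0.119], TCP at [0.161, 0.604, 0.231] pointing down, gripper open.
Joint ranges: [-3.01, 3.01], [-1.01, 2.22], [0.06, 2.58], [-1.02, 4.17], [0.09, 2.62], [-3.14, 3.14]. Speed limits (rad/s): [2.57, 2.57, 3.14, 3.14, 3.14, 3.14].

### API

Orientations are given as a unit quaternion [w, x, y, z].
In Python, from plant import manip, eyes, job_done, models gives the robot as it stands.
- The arm moves only by the tool servo_tool, never from a script. Its argument "motion" is one flat list of numbers, 5 for each row, row after row: the opening, from -1 (shut) to 1 (fully open), then the shift along the tool's x, y, z normalised to -1 to 1, where 1 is 120 mm, then the turn about the tool's z normalised to -1 to 1, where 1 is 45 degrees. A call has 1 to 5 rows; each row is the pose to reach, as a shift and turn from the pose commanded when the call began, along the tool's axes at that moment; what a row does not reach only later rows make up. A row lasts 1/8 s, in which the tool goes at most 62.5 mm and 10.7 degrees, less where a joint would pass 70% of its speed; a pose out of reach is approached as far as the arm can. A call with a number of a shift or a turn outside -1 to 1 is refused whole. A call with a gripper value outside its range is refused whole. The fingers move at their own pace and stop on an object; the grip force is fixed at half the most. Time passes only in rows, so rows that repeat a pose let the fingers close. It gives the time, the measured TCP pose, the force, the opening and the grip force at its end, in the units of the state.
- manip.state(): the state, without advancing time (a new reading comes with each control period).
- eyes.grab_frame(name): name is "side" or "top" or "wrist"; returns (picture, depth): 480x640x3 uint8, red, green, blue; 480x640 float32, m along the optical axis (not along the pixel's ray), 0 where there is no reading.
- eyes.camera_params(name): a dict with "fov_y" (degrees; the focal length in pixels is half the picture's height over the tangent of half this angle, whatever the lens; pixels are square), "cx", "cy" (the principal point, pixels), "pose" (4x4, takes a point from camera to world coordinates); the wrist camera has in their place "T_tool_cam" (4x4, takes a point from camera to tool coordinates, whose origin is the TCP and whose axes are the flange's). Camera axes: x right, y up, looking along -z (the intrinsics and any distortion apply to the point x, -y, -z); pixel columns grow to the right and rows downward; lengths in m; the calibration is good to about 2 mm. A picture is of the moment at which its call begins: read the wrist's pose just before it. camera_params takes no time and is no camera call.
- job_done(): hands the job in; it is judged then, once.
Trained networks look in the newest picture that a camera, given by its name, has taken for a name from the list of things; names that differ only in an ending like _2 or _b are one class to them, and where a whole thing is asked for, a point or a joint stands for the part that bears it (a point fixed in the world has none). Each returns a list of dicts, best first, with "p" (0 to 1); they miss things now and then, are a little off and sometimes report something else, mostly with a low value. They report only what shows in the picture. A call takes as long as a camera call.
- models.regions_of(camera, label): "mask" (480x640 bool, what is visible of it) and "pixel" ([column, row] in pixels, amid what is visible of it).
The state is a dict: "time": time; "joint_pos": joint angles; "joint_vel": joint speeds; "joint_efforts": joint torques, N m; "tool_pos": TCP position; "tool_rot": TCP orientation; "contact_force": force on the tool from outside, world axes, zero at the start; "ft_torque": the same for the moment, N m; "gripper_width": opening from 0.0 (shut) to 1.0 (fully open); "grasp_force": force on a finger pad.
Only numpy, scipy, OpenCV 4.12 (cv2) and the standard library are available. Lean on these libraries where they do the work, as an engineer would, in place of code of your own. Each camera call takes 0.05 s, during which the arm holds its last target. There are 200 camera calls.

### The job

Before the pump can run, its niche flap has to be bolted: press the red mushroom stop button in until it latches down, then, with the pump stopped, slide the barrel bolt fully across into its keeper and turn its handle down all the way into the notch. Last, twist the mushroom head clockwise so that it springs back up, let go of everything, and leave the other things on the shelf where they are.

Things in the scene. Friction and masses are not known exactly. Their poses are not given: they have to be found in the camera images.
- station: Fixed grey console, 170 x 150 mm, 172 mm tall; its yellow sloping face carries the red stop button. Origin: centre of its underside; z up; front is -x. The face's outward normal (the button's axis) leans 30 degrees (0.52 rad) from vertical towards the station's -x. Face centre (foot of the axis) at (-20, 0, 135) mm in this frame. It stands left or right of the hatch.
- stop_top (a point): Centre of the top of the grip ridge on the red mushroom head; moves and turns with it. z points out along the button's axis, x along the ridge. Head 64 mm across; the ridge on it, with a white line, is 56 mm long (x), 16 mm wide (y, pinch here to turn) and 18 mm high, so the round head's top is 18 mm below this point. Button up: 63 mm out from the face.
- stop (a joint): How far the mushroom head is pressed in along its axis, m: 0 up, 0.016 fully down. Sprung (about 3 N at first, up to about 15 N while it moves; do not stop at the first resistance); pushed past about 0.0125 and let go it latches and stays at about 0.012. Once freed by a clockwise turn it springs up to 0, unless a gripper still holding it keeps it down.
- stop_knob (a joint): Turn of the mushroom head, rad, clockwise positive seen facing the head (a negative turn about stop_top's z): 0 at rest, stop at 0.9. Springs back to 0 when let go (under 0.15 N m). From about 0.7 the latch is free; 0.8 is a sure turn. Pressing does not turn it.
- hatch: Fixed mud-plastered block 200 x 220 mm, topped 110 mm up by a shut wooden flap with a barrel bolt. Origin: centre of underside; z up; front -x. Rod axis along y at x = 10, z = 127 mm; saddles and keeper reach 143 mm up. A guard rail before it (x -10 to 1, top z = 149 mm) runs y -58 to 10.5, then a 19 mm notch centred on y = 20, then a post to y = 42 mm.
- bolt (a joint): Slide of the bolt along the hatch's +y, m: 0 to about 0.012 at the start (drawn back), 0.060 fully across in its keeper (a stop). About 2 N of friction; stays where left.
- bolt_handle (a joint): Angle of the bolt's handle about the rod's axis, rad: 0 upright, growing as the top swings towards the hatch's -x (its front); 1.2 fully down in the notch (a stop). The guard rail stops it at about 0.15 unless the bolt is within about 3 mm of fully across. Light friction (0.03 N m): it stays near upright, but leant past about 0.5 it drops by its own weight.
- handle_ball (a point): Centre of the black ball, 20 mm across, at the end of the bolt's 12 mm thick steel handle, 70 mm from the rod's axis. Upright it is 197 mm above the shelf, at hatch x = +10 mm, y = -40 mm plus the slide. Fully down it is about 152 mm above the shelf at hatch x = -55 mm, y = +20 mm, 42 mm above the flap.
- lota: Bystander, loose, leave alone: aluminium lota (round water pot), 116 mm across, 110 mm tall. Origin: centre of its underside.
- soap_tray: Bystander, loose, leave alone: yellow soap tray 130 x 90 x 28 mm. Origin: centre of its underside.
- bucket_lid: Bystander, loose, leave alone: blue bucket lid, 270 mm across, with a bar grip, 34 mm tall. Origin: centre of its underside.
- scrubber: Bystander, loose, leave alone: teal hard scrubber 110 x 70 x 30 mm. Origin: centre of its underside.
- orange_bottle: Bystander, loose, leave alone: orange bottle with white twist cap, 52 mm across, 150 mm tall. Origin: centre of its underside.
- mug: Bystander, loose, leave alone: green bath mug, 90 mm across, 100 mm tall. Origin: centre of its underside.
- oil_jar: Bystander, loose, leave alone: amber jar with red cap, 70 mm across, 100 mm tall. Origin: centre of its underside.

How it is judged:
By the outcome, as a careful person would: the job done as asked, in the order asked, and still so for the second after the job is handed in, with the robot touching nothing.
It also fails if it takes over 64 s, if anything falls off the work surface, if the arm or the gripper's body presses on something with over 40 N, if the wrist force passes 120 N, or if a joint passes its speed limit or range.

## Working session

There is one attempt and no reset: what is moved stays moved. The work goes in short steps, Python scripts to look and compute and a tool call to move; the robot and the scene stay as the last step left them, time stands still between calls to the robot, and variables do not carry over. Pictures are saved under pics/ and viewed, at most 10 in all, crops included, and the job is handed in when it is done.

Besides the shell and the picture viewer there is one more tool, called as a command line: name --argument value ..., lists and objects as JSON in quotes. servo_tool: Moves the arm, as the interface text tells. Its arguments: {"type":"object","properties":{"motion":{"type":"array","items":{"type":"number","minimum":-1,"maximum":1}}},"required":["motion"]}

```bash
ls; mkdir -p pics
cat > h.py <<'E'
import numpy as np, cv2
from plant import manip, eyes, job_done, models
from scipy.spatial.transform import Rotation as R
def Rq(q): return R.from_quat([q[1],q[2],q[3],q[0]]).as_matrix()
def pose(cam,st=None):
    p=eyes.camera_params(cam)
    if 'pose' in p: return p,np.array(p['pose'])
    T=np.eye(4);T[:3,:3]=Rq(st['tool_rot']);T[:3,3]=st['tool_pos']
    return p,T@np.array(p['T_tool_cam'])
def cloud(cam,d,st=None):
    p,T=pose(cam,st); f=240/np.tan(np.radians(p['fov_y'])/2)
    v,u=np.mgrid[0:480,0:640]
    P=np.stack([(u-p['cx'])/f*d,-(v-p['cy'])/f*d,-d],-1)
    return P@T[:3,:3].T+T[:3,3]
def save(n,im): cv2.imwrite('pics/'+n,im[...,::-1])
E
python3 - <<'E'
from h import *
print(manip.state())
for c in('top','side'):
    p=eyes.camera_params(c); print({k:(np.round(v,3).tolist() if k=='pose' else v) for k,v in p.items()})
    im,d=eyes.grab_frame(c); save(c+'0.png',im); W=cloud(c,d); np.savez(c+'0.npz',im=im,d=d,W=W)
    for l in('station','stop_top','hatch','handle_ball','bolt','lota','soap_tray','bucket_lid','scrubber','orange_bottle','mug','oil_jar'):
        for r in models.regions_of(c,l)[:2]:
            m=r['mask']&(d>0)
            print(c,l,round(r['p'],2),r['pixel'],m.sum(),np.round(np.median(W[m],0),3),np.round(np.percentile(W[m],3,0),3),np.round(np.percentile(W[m],97,0),3))
E
```

```text
pics
{'time': 0.0, 'joint_pos': array([ 1.19102964e+00,  5.33777092e-02,  1.61425152e+00,  5.40949128e-06,
        1.47598456e+00, -1.18995379e-01]), 'joint_vel': array([-0.00169159, -0.00121445, -0.00048834, -0.00049841, -0.00174591,
       -0.00056133]), 'joint_efforts': array([-2.67713011e-03, -3.93682516e+01, -3.70166159e+01, -2.18009386e-04,
        7.25971826e-03, -2.27988789e-05]), 'tool_pos': array([0.16091233, 0.60330922, 0.23007545]), 'tool_rot': array([-2.52021561e-04,  1.30016721e-01,  9.91511286e-01, -9.78642355e-04]), 'contact_force': array([ 0.34666545, -0.08548788, -0.83454452]), 'ft_torque': array([-0.01666749, -0.01628392,  0.02730612]), 'grasp_force': 0.0, 'gripper_width': 1.0014783350870622}
{'fov_y': 55.4769612692131, 'cx': 317.0062689930779, 'cy': 238.88531859200828, 'pose': [[-0.009, 0.977, -0.211, 0.158], [-1.0, -0.008, 0.008, 0.009], [0.007, 0.211, 0.977, 1.617], [0.0, 0.0, 0.0, 1.0]]}
top station 0.58 [251.9, 227.5] 2787 [0.521 0.204 0.153] [0.441 0.131 0.02 ] [0.613 0.285 0.184]
top stop_top 0.51 [252.7, 232.4] 291 [0.492 0.195 0.179] [0.466 0.172 0.159] [0
[... 2475 characters left out ...]
138.7] 1082 [0.388 0.509 0.071] [0.339 0.478 0.025] [0.437 0.592 0.11 ]
side soap_tray 0.56 [282.6, 373.3] 1913 [ 0.332 -0.323  0.008] [ 0.271 -0.374  0.   ] [ 0.393 -0.278  0.03 ]
side bucket_lid 0.81 [312.6, 448.5] 6410 [ 0.373 -0.531  0.018] [ 0.255 -0.592  0.004] [ 0.49  -0.448  0.033]
side scrubber 0.64 [301.4, 263.1] 804 [0.426 0.003 0.029] [ 0.375 -0.026  0.015] [0.476 0.042 0.035]
side orange_bottle 0.84 [378.6, 243.9] 600 [ 0.647 -0.006  0.083] [ 0.627 -0.018  0.006] [0.672 0.017 0.15 ]
side mug 0.56 [415.7, 399.0] 1729 [ 0.633 -0.461  0.051] [ 0.585 -0.515  0.002] [ 0.677 -0.429  0.101]
side oil_jar 0.84 [333.5, 136.5] 562 [0.62  0.475 0.073] [0.592 0.458 0.002] [0.655 0.524 0.105]
```

```bash
python3 -c "
import cv2,numpy as np
a=cv2.imread('pics/top0.png');b=cv2.imread('pics/side0.png')
cv2.imwrite('pics/both.png',cv2.resize(np.vstack([a,b]),(400*1,600)))"
```

```text
(no output)
```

View pics/top0.png

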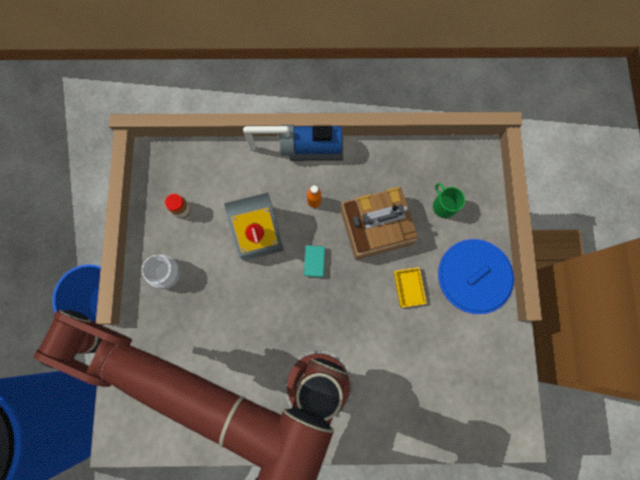

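View pics/side0.png

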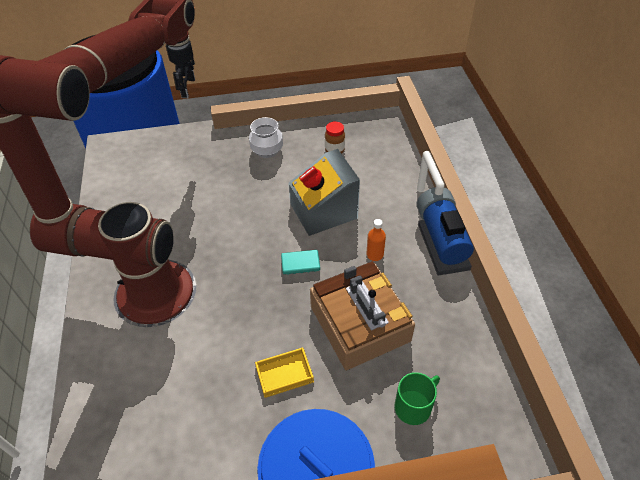

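The top view shows the station at about (252,228), the hatch at (378,222) with its handle ball at (394,211), and the scrubber at (315,259). The side view agrees. Next I'll fit the frames.

Run:
```python
from h import *
from scipy.optimize import least_squares
for c in('top','side'):
    D=np.load(c+'0.npz'); W=D['W'];im=D['im'];d=D['d']
    hsv=cv2.cvtColor(im,cv2.COLOR_RGB2HSV)
    near=lambda p,r:(np.linalg.norm(W[...,:2]-p,axis=-1)<r)&(d>0)
    y=near([.52,.205],.13)&(hsv[...,0]>18)&(hsv[...,0]<32)&(hsv[...,1]>150)&(W[...,2]>.08)
    y=cv2.erode(y.astype(np.uint8),np.ones((3,3)))>0
    P=W[y]; m=np.median(P,0)
    for _ in range(4):
        u,s,v=np.linalg.svd(P-P.mean(0)); n=v[2]*np.sign(v[2,2]); r=abs((P-P.mean(0))@n); P=P[r<.006]
    print(c,'face n',n,'lean',np.degrees(np.arccos(n[2])),'yaw',np.degrees(np.arctan2(-n[1],-n[0])),P.mean(0),len(P))
    # outline fits
    for nm,ctr in (('station',[.52,.205]),('hatch',[.54,-.22])):
        m=near(ctr,.17)&(W[...,2]>(.03))&(W[...,2]<.19)
        if nm=='hatch': m&=(W[...,2]>.095)&(W[...,2]<.118)
        n_,lab,stt,_=cv2.connectedComponentsWithStats(m.astype(np.uint8)); 
        m=lab==1+np.argmax(stt[1:,4])
        print(c,nm,cv2.minAreaRect((W[m][:,:2]*1000).astype(np.float32)))
    b=near([.54,-.22],.1)&(W[...,2]>.125)&(W[...,2]<.16)
    Q=W[b]; print('metal',len(Q))
    rr=near([.49,.195],.07)&((hsv[...,0]<8)|(hsv[...,0]>172))&(hsv[...,1]>150)
    wh=near([.49,.195],.045)&(hsv[...,1]<110)&(hsv[...,2]>140)&(W[...,2]>.16)
    print('red',W[rr].mean(0),rr.sum(),'white',wh.sum(),W[wh].round(3).tolist()[:40])
    bl=near([.565,-.253],.03)&(W[...,2]>.19); print('ball',W[bl].mean(0),W[bl].max(0),W[bl].min(0),bl.sum())
```

```text
top face n [-0.48462362 -0.12488239  0.86576229] lean 30.030137454293207 yaw 14.450143572264356 [0.51404715 0.20504001 0.13867372] 724
top station ((530.8004760742188, 208.4086456298828), (173.42140197753906, 150.56704711914062), 14.16610336303711)
top hatch ((550.4833984375, -218.30569458007812), (197.1724395751953, 216.2769775390625), 15.22674560546875)
metal 377
red [0.49288013 0.19954224 0.17874393] 198 white 27 [[0.497, 0.204, 0.201], [0.498, 0.201, 0.199], [0.494, 0.203, 0.203], [0.496, 0.202, 0.192], [0.493, 0.201, 0.194], [0.492, 0.198, 0.197], [0.489, 0.201, 0.195], [0.489, 0.198, 0.195], [0.487, 0.202, 0.19], [0.486, 0.198, 0.192], [0.483, 0.201, 0.193], [0.483, 0.198, 0.192], [0.483, 0.195, 0.195], [0.48, 0.198, 0.193], [0.48, 0.195, 0.19], [0.478, 0.199, 0.187], [0.477, 0.195, 0.191], [0.474, 0.198, 0.191], [0.475, 0.196, 0.184], [0.472, 0.196, 0.184], [0.472, 0.193, 0.184], [0.469, 0.196, 0.182], [0.469, 0.193, 0.183], [0.467, 0.197, 0.176], [0.466, 0.193, 0.178], [0.465, 0.197, 0.171], [0.463, 0.193, 0.18]]
ball [ 0.56496555 -0.25548934  0.20324707] [ 0.57460341 -0.2465
[... 411 characters left out ...]
549362182617)
metal 674
red [0.49654304 0.19119208 0.17457503] 292 white 22 [[0.502, 0.213, 0.201], [0.501, 0.208, 0.198], [0.498, 0.209, 0.194], [0.499, 0.198, 0.203], [0.486, 0.232, 0.17], [0.492, 0.207, 0.193], [0.494, 0.201, 0.198], [0.483, 0.233, 0.165], [0.488, 0.2, 0.196], [0.49, 0.198, 0.197], [0.479, 0.229, 0.166], [0.485, 0.204, 0.189], [0.488, 0.202, 0.191], [0.482, 0.203, 0.187], [0.469, 0.199, 0.188], [0.476, 0.203, 0.183], [0.477, 0.193, 0.193], [0.472, 0.195, 0.187], [0.476, 0.203, 0.179], [0.469, 0.199, 0.181], [0.472, 0.202, 0.177], [0.466, 0.197, 0.179]]
ball [ 0.56695076 -0.25468452  0.20160033] [ 0.57601082 -0.24483648  0.20966572] [ 0.55885775 -0.26182913  0.19078172] 55
```

servo_tool --motion '[-1,0,0,-1,0,-1,0,0,-1,0]'

```text
time: 1.55
tool_pos: [0.161, 0.6034, 0.3521]
tool_rot: [-0.0, 0.13, 0.992, -0.001]
contact_force: [0.6, 0.3, 1.1]
gripper_width: 0.605
grasp_force: 0.0
```

servo_tool --motion '[-1,-0.4,-0.3,0,-0.2,-1,-0.8,-0.6,0,-0.4,-1,-1,-0.75,0,-0.653,-1,-1,-0.75,0,-0.653]'

```text
time: 2.05
tool_pos: [0.255, 0.4848, 0.3517]
tool_rot: [0.0, -0.124, 0.992, 0.0]
contact_force: [-1.0, -0.6, -0.4]
gripper_width: 0.007
grasp_force: 0.0
```

servo_tool --motion '[-1,-0.3,-0.5,0,0,-1,-0.4,-1,0,0,-1,-0.4,-1,0,0]'

```text
time: 2.42
tool_pos: [0.3314, 0.3803, 0.3515]
tool_rot: [0.0, -0.123, 0.992, 0.0]
contact_force: [0.9, 0.7, 0.5]
gripper_width: -0.002
grasp_force: 0.0
```

servo_tool --motion '[-1,-0.2,-0.5,0,0,-1,-0.4,-1,0,0,-1,-0.4,-1,0,0]'

```text
time: 2.8
tool_pos: [0.408, 0.2764, 0.3512]
tool_rot: [-0.0, -0.123, 0.992, 0.0]
contact_force: [-0.1, 0.5, -0.3]
gripper_width: 0.002
grasp_force: 0.0
```

servo_tool --motion '[-1,-0.05,-0.4,0,0,-1,-0.1,-0.75,0,0,-1,-0.1,-0.75,0,0,-1,-0.1,-0.75,0,0]'

```text
time: 3.3
tool_pos: [0.4404, 0.1949, 0.3513]
tool_rot: [-0.0, -0.126, 0.992, 0.0]
contact_force: [-0.7, 1.0, -0.2]
gripper_width: 0.0
grasp_force: 0.0
```

```bash
cat >> h.py <<'E'
def face(W,im,d):
    hsv=cv2.cvtColor(im,cv2.COLOR_RGB2HSV)
    y=(np.linalg.norm(W[...,:2]-[.52,.205],axis=-1)<.13)&(d>0)&(hsv[...,0]>18)&(hsv[...,0]<32)&(hsv[...,1]>150)&(W[...,2]>.08)
    P=W[cv2.erode(y.astype(np.uint8),np.ones((5,5)))>0]
    for _ in range(4):
        v=np.linalg.svd(P-P.mean(0),full_matrices=False)[2]; n=v[2]*np.sign(v[2,2]); P=P[abs((P-P.mean(0))@n)<.004]
    return n,P.mean(0),len(P)
def stoptop(W,im,d,n,p0):
    hsv=cv2.cvtColor(im,cv2.COLOR_RGB2HSV); h=(W-p0)@n
    near=(np.linalg.norm(W-[.485,.197,.18],axis=-1)<.06)&(d>0)
    red=near&((hsv[...,0]<8)|(hsv[...,0]>172))&(hsv[...,1]>120)&(h>.015)
    hs=h[red]; top=np.percentile(hs,98); rid=near&(h>top-.006)&(h<top+.006)
    Q=W[rid]; c=Q.mean(0); v=np.linalg.svd(Q-c,full_matrices=False)[2][0]
    R_=W[red&(h<top-.010)&(h>top-.03)]
    return top,c,v*np.sign(v[0]),len(Q),R_.mean(0)
E
python3 - <<'E'
from h import *
s=manip.state(); im,d=eyes.grab_frame('wrist'); W=cloud('wrist',d,s); save('w1.png',im)
print(s['tool_pos'],np.array(eyes.camera_params('wrist')['T_tool_cam']).round(3).tolist())
n,p,k=face(W,im,d); print(n,p,k,np.degrees(np.arctan2(-n[1],-n[0]))); print(stoptop(W,im,d,n,p))
E
```

```text
[0.44036179 0.19493996 0.35128263] [[-0.001, 0.963, 0.268, 0.067], [1.0, 0.001, -0.001, 0.001], [-0.001, 0.268, -0.963, -0.142], [0.0, 0.0, 0.0, 1.0]]
[-0.47981438 -0.12250961  0.86877474] [0.50053522 0.20349828 0.1295033 ] 5786 14.323147022716848
(np.float64(0.06178142938916772), array([0.4766011 , 0.20083577, 0.18592522]), array([0.83822476, 0.21768974, 0.49999042]), 855, array([0.4899014 , 0.20347176, 0.1716098 ]))
```

View pics/w1.png

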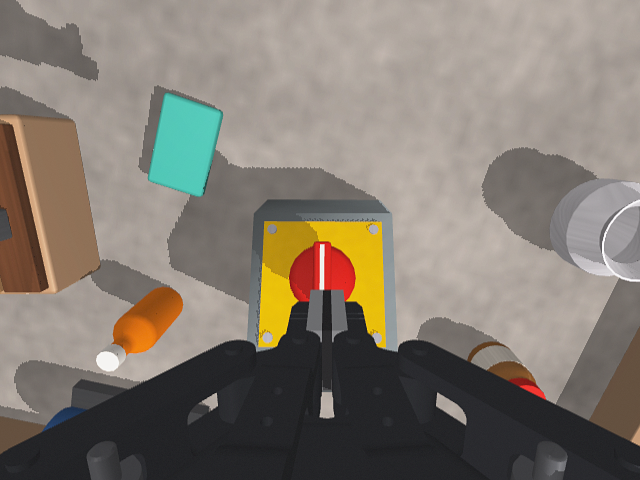

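servo_tool --motion '[-1,-0.31,-0.035,0.4,0,-1,-0.31,-0.035,0.8,0,-1,-0.31,-0.035,1,0,-1,-0.31,-0.035,1,0]'

```text
time: 3.85
tool_pos: [0.4759, 0.1996, 0.2286]
tool_rot: [-0.003, -0.127, 0.992, -0.0]
contact_force: [-0.5, -0.3, 0.3]
gripper_width: -0.004
grasp_force: 0.0
```

servo_tool --motion '[-1,0,0,0.2,0,-1,0,0,0.25,0,-1,0,0,0.25,0]'

```text
time: 4.22
tool_pos: [0.4781, 0.1991, 0.2024]
tool_rot: [0.001, -0.126, 0.992, 0.0]
contact_force: [-0.4, -1.2, 0.4]
gripper_width: -0.0
grasp_force: 0.0
```

servo_tool --motion '[-1,-0.03,0,0.052,0,-1,-0.055,0,0.1,0,-1,-0.083,0,0.144,0,-1,-0.083,0,0.144,0]'

```text
time: 4.72
tool_pos: [0.4884, 0.2012, 0.1849]
tool_rot: [0.001, -0.126, 0.992, 0.0]
contact_force: [-0.5, 0.2, 3.3]
gripper_width: -0.003
grasp_force: 1.3
```

servo_tool --motion '[-1,-0.017,0,0.029,0,-1,-0.033,0,0.058,0,-1,-0.033,0,0.058,0]'

```text
time: 5.1
tool_pos: [0.4916, 0.2021, 0.1809]
tool_rot: [0.0, -0.126, 0.992, -0.0]
contact_force: [-9.9, -2.6, 19.3]
gripper_width: 0.0
grasp_force: 10.9
```

servo_tool --motion '[-1,-0.008,0,0.014,0,-1,-0.017,0,0.029,0,-1,-0.017,0,0.029,0]'

```text
time: 5.48
tool_pos: [0.4929, 0.2025, 0.1809]
tool_rot: [-0.001, -0.126, 0.992, -0.0]
contact_force: [-20.9, -6.3, 34.3]
gripper_width: 0.001
grasp_force: 20.4
```

servo_tool --motion '[-1,0.1,0,-0.18,0,-1,0.4,0,-0.6,0,-1,0.6,0,-1,0,-1,0.6,0,-1,0]'

```text
time: 5.98
tool_pos: [0.4245, 0.1848, 0.2983]
tool_rot: [0.004, -0.126, 0.992, 0.0]
contact_force: [0.3, -0.5, -0.7]
gripper_width: -0.006
grasp_force: 0.0
```

Run:
```python
from h import *
s=manip.state(); im,d=eyes.grab_frame('wrist'); W=cloud('wrist',d,s); save('w2.png',im)
n,p,k=face(W,im,d); print(s['tool_pos'],n,p,k); print(stoptop(W,im,d,n,p))
```

```text
[0.42454806 0.18484    0.2982966 ] [-0.47951262 -0.12246424  0.86894773] [0.48694957 0.20452759 0.12206725] 6346
(np.float64(0.050379154189345576), array([0.46637443, 0.19815548, 0.16639401]), array([ 0.2606127 , -0.9654429 ,  0.00101267]), 133, array([0.48022817, 0.20551686, 0.15114851]))
```

servo_tool --motion '[-1,0.05,-0.5,-0.2,0,-1,0.07,-0.95,-0.3,0,-1,0.07,-0.95,-0.3,0]'

```text
time: 6.4
tool_pos: [0.4446, 0.0691, 0.3283]
tool_rot: [-0.001, -0.123, 0.992, -0.0]
contact_force: [0.3, 0.6, 0.4]
gripper_width: 0.002
grasp_force: 0.0
```

servo_tool --motion '[0,0,-0.5,0,0,0,0,-0.95,0,0,0,0,-0.95,0,0]'

```text
time: 6.78
tool_pos: [0.4723, -0.0401, 0.3266]
tool_rot: [-0.002, -0.124, 0.992, 0.001]
contact_force: [0.8, 0.3, 0.2]
gripper_width: 0.496
grasp_force: 0.0
```

servo_tool --motion '[0,0,-0.5,0,0,0,0,-0.95,0,0,0,0,-0.95,0,0]'

```text
time: 7.15
tool_pos: [0.5009, -0.1495, 0.327]
tool_rot: [-0.002, -0.125, 0.992, 0.001]
contact_force: [-0.4, 0.8, 0.2]
gripper_width: 0.5
grasp_force: 0.0
```

servo_tool --motion '[0,0,-0.5,0,0,0,0,-0.95,0,0,0,0,-0.95,0,0,0,0,-0.95,0,0]'

```text
time: 7.65
tool_pos: [0.5294, -0.2571, 0.3285]
tool_rot: [-0.001, -0.127, 0.992, 0.001]
contact_force: [-0.3, 0.5, 0.5]
gripper_width: 0.498
grasp_force: 0.0
```

```bash
cat >> h.py <<'E'
def hatch(name,xy=(.567,-.254)):
    s=manip.state(); im,d=eyes.grab_frame('wrist'); W=cloud('wrist',d,s); save(name,im)
    print(s['tool_pos'],'axis yaw',np.degrees(np.arctan2(s['tool_rot'][2],s['tool_rot'][1]))*2)
    np.savez('w.npz',W=W,im=im,d=d)
    for l in('handle_ball','bolt'):
        for r in models.regions_of('wrist',l)[:2]:
            m=r['mask']&(d>0); P=W[m]
            print(l,round(r['p'],2),r['pixel'],m.sum(),np.median(P,0).round(4),P.min(0).round(4),P.max(0).round(4))
    return W,im,d,s
E
python3 - <<'E'
from h import *
hatch('w3.png')
E
```

```text
[ 0.52941267 -0.25709361  0.32846954] axis yaw 194.54452468104654
handle_ball 0.88 [322.4, 278.0] 634 [ 0.5642 -0.2511  0.2018] [ 0.5567 -0.2605  0.1115] [ 0.591  -0.2334  0.2068]
handle_ball 0.7 [565.4, 165.4] 5938 [0.4219 0.0061 0.0293] [ 0.3624 -0.0275 -0.0023] [0.4805 0.0634 0.033 ]
bolt 0.9 [326.7, 264.9] 2065 [ 0.5656 -0.2467  0.1339] [ 0.5454 -0.3043  0.1078] [ 0.6138 -0.1739  0.2068]
bolt 0.31 [624.2, 300.4] 4698 [0.5622 0.1454 0.0298] [ 0.4608  0.1199 -0.0023] [0.6317 0.1646 0.0793]
```

View pics/w3.png

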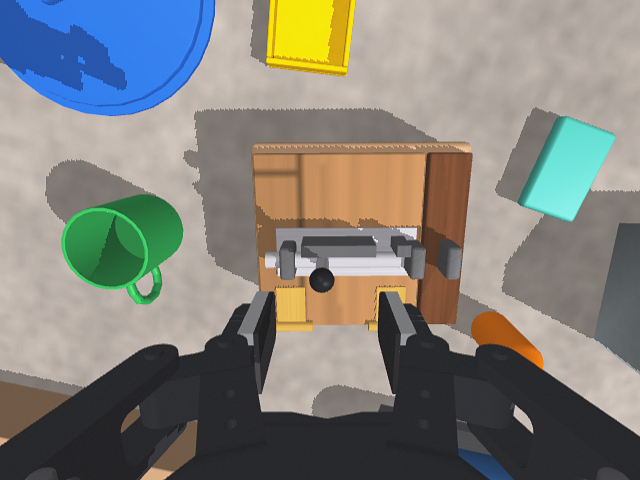

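servo_tool --motion '[0,-0.313,-0.024,0.3,0,0,-0.313,-0.024,0.7,0,0,-0.313,-0.024,0.9,0,0,-0.313,-0.024,0.9,0]'

```text
time: 8.3
tool_pos: [0.5651, -0.2506, 0.2189]
tool_rot: [-0.002, -0.126, 0.992, 0.002]
contact_force: [-0.4, 0.9, 0.3]
gripper_width: 0.496
grasp_force: 0.0
```

servo_tool --motion '[0,0,0,0.2,0,0,0,0,0.355,0,0,0,0,0.355,0]'

```text
time: 8.68
tool_pos: [0.5656, -0.2519, 0.178]
tool_rot: [-0.001, -0.126, 0.992, 0.001]
contact_force: [0.0, -0.2, 0.1]
gripper_width: 0.5
grasp_force: 0.0
```

servo_tool --motion '[-0.4,0,0,0,0,-0.6,0,0,0,0,-0.6,0,0,0,0,-0.6,0,0,0,0]'

```text
time: 9.18
tool_pos: [0.5669, -0.2528, 0.1805]
tool_rot: [0.001, -0.126, 0.992, -0.001]
contact_force: [-0.7, 1.0, 5.2]
gripper_width: 0.208
grasp_force: 30.2
```

servo_tool --motion '[-0.6,0,0.12,0,0,-0.6,0,0.25,0,0,-0.6,0,0.38,0,0,-0.6,0,0.43,0,0,-0.6,0,0.43,0,0]'

```text
time: 9.8
tool_pos: [0.5537, -0.2019, 0.1805]
tool_rot: [0.001, -0.126, 0.992, -0.0]
contact_force: [-2.2, 1.1, 7.1]
gripper_width: 0.204
grasp_force: 30.4
```

servo_tool --motion '[-0.6,0,0.03,0,0,-0.6,0,0.06,0,0,-0.6,0,0.09,0,0,-0.6,0,0.09,0,0]'

```text
time: 10.3
tool_pos: [0.5517, -0.1944, 0.1806]
tool_rot: [0.002, -0.126, 0.992, -0.004]
contact_force: [1.7, -8.0, 4.2]
gripper_width: 0.21
grasp_force: 30.3
```

servo_tool --motion '[-0.6,0.088,-0.01,0.007,0,-0.6,0.172,-0.01,0.026,0,-0.6,0.254,-0.01,0.058,0,-0.6,0.329,-0.01,0.102,0,-0.6,0.329,-0.01,0.102,0]'

```text
time: 10.92
tool_pos: [0.5126, -0.2047, 0.1667]
tool_rot: [0.0, -0.125, 0.992, -0.002]
contact_force: [1.5, -6.1, 0.1]
gripper_width: 0.208
grasp_force: 30.3
```

servo_tool --motion '[-0.6,0.069,0,0.055,0,-0.6,0.128,0,0.119,0,-0.6,0.177,0,0.191,0,-0.6,0.212,0,0.262,0,-0.6,0.212,0,0.262,0]'

```text
time: 11.55
tool_pos: [0.4883, -0.2111, 0.1351]
tool_rot: [0.001, -0.125, 0.992, -0.002]
contact_force: [1.6, -8.0, -0.1]
gripper_width: 0.208
grasp_force: 31.1
```

servo_tool --motion '[-0.6,0.01,0,0.03,0,-0.6,0.02,0,0.05,0,-0.6,0.02,0,0.05,0]'

```text
time: 11.92
tool_pos: [0.488, -0.2115, 0.1334]
tool_rot: [0.003, -0.126, 0.992, -0.003]
contact_force: [-1.1, -0.9, 13.7]
gripper_width: 0.208
grasp_force: 31.9
```

Against the stop. I'll release and check.

servo_tool --motion '[-0.3,-0.01,0,-0.02,0,-0.1,-0.01,0,-0.02,0,-0.1,-0.01,0,-0.02,0]'

```text
time: 12.3
tool_pos: [0.4863, -0.2092, 0.1306]
tool_rot: [-0.001, -0.126, 0.992, 0.001]
contact_force: [0.4, 0.3, 0.2]
gripper_width: 0.451
grasp_force: 0.0
```

servo_tool --motion '[-0.1,0,0,-0.4,0,-0.1,0,0,-0.9,0,-0.1,0.2,0,-1,0,-0.1,0.2,0,-1,0]'

```text
time: 12.8
tool_pos: [0.4637, -0.2162, 0.2529]
tool_rot: [0.001, -0.125, 0.992, -0.001]
contact_force: [0.4, -0.6, -0.0]
gripper_width: 0.449
grasp_force: 0.0
```

Run:
```python
from h import *
hatch('w4.png')
```

```text
[ 0.46367311 -0.21615713  0.25285338] axis yaw 194.37922112363032
handle_ball 0.69 [321.5, 306.5] 1396 [ 0.5074 -0.2044  0.1508] [ 0.484  -0.219   0.1096] [ 0.5548 -0.1877  0.1628]
bolt 0.64 [327.0, 323.4] 1956 [ 0.5254 -0.2028  0.1439] [ 0.4841 -0.2288  0.1082] [ 0.5724 -0.1697  0.1628]
bolt 0.55 [307.0, 277.7] 40892 [ 0.5048 -0.2139  0.1091] [ 0.429  -0.3756 -0.0018] [ 0.6649 -0.1136  0.2787]
```

View pics/w4.png

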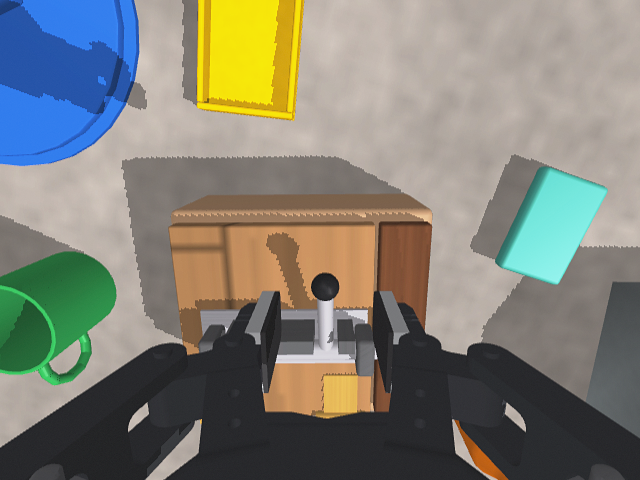

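servo_tool --motion '[-0.1,0,0.2,-0.3,0,-0.1,-0.1,0.6,-0.5,0,-0.1,-0.175,0.9,-0.5,0,-0.1,-0.175,0.9,-0.5,0]'

```text
time: 13.45
tool_pos: [0.4572, -0.1038, 0.3105]
tool_rot: [-0.001, -0.128, 0.992, 0.001]
contact_force: [-0.6, -0.3, -0.3]
gripper_width: 0.449
grasp_force: 0.0
```

servo_tool --motion '[-0.1,-0.1,0.5,0,0,-0.1,-0.175,0.9,0,0,-0.1,-0.175,0.9,0,0]'

```text
time: 13.82
tool_pos: [0.4503, 0.0057, 0.3102]
tool_rot: [-0.001, -0.128, 0.992, 0.0]
contact_force: [0.6, -1.0, 0.4]
gripper_width: 0.45
grasp_force: 0.0
```

servo_tool --motion '[-0.1,-0.1,0.5,0,0,-0.1,-0.175,0.9,0,0,-0.1,-0.175,0.9,0,0]'

```text
time: 14.2
tool_pos: [0.4439, 0.1148, 0.3104]
tool_rot: [-0.001, -0.127, 0.992, -0.0]
contact_force: [-0.3, 0.4, 0.3]
gripper_width: 0.451
grasp_force: 0.0
```

servo_tool --motion '[-0.1,-0.1,0.4,0,0,-0.1,-0.175,0.65,0,0,-0.1,-0.175,0.65,0,0,-0.1,-0.175,0.65,0,0]'

```text
time: 14.7
tool_pos: [0.4453, 0.1929, 0.311]
tool_rot: [-0.001, -0.125, 0.992, -0.001]
contact_force: [-0.4, -0.2, -1.1]
gripper_width: 0.45
grasp_force: 0.0
```

Run:
```python
from h import *
s=manip.state(); im,d=eyes.grab_frame('wrist'); W=cloud('wrist',d,s); save('w5.png',im)
n,p,k=face(W,im,d); print(s['tool_pos'],s['joint_pos'],n,p,k); top,c,v,k,r=stoptop(W,im,d,n,p); print(top,c,v,k,r)
hsv=cv2.cvtColor(im,cv2.COLOR_RGB2HSV)
m=(d>0)&(np.linalg.norm(W-[.489,.203,.18],axis=-1)<.04)&(hsv[...,1]<60)&(hsv[...,2]>150)&((W-p)@n>.04)
Q=W[m]; print(len(Q),Q.mean(0),Q.min(0),Q.max(0)); e=np.array([.968,.25]); f=np.array([-.25,.968])
print('tool e,f',s['tool_pos'][:2]@e,s['tool_pos'][:2]@f,'line f',np.median(Q[:,:2]@f),'e range',np.percentile(Q[:,:2]@e,[1,99]))
```

```text
[0.44530714 0.19291897 0.31097229] [ 2.55850095e-01 -3.22517670e-01  1.82190879e+00 -9.10395080e-04
  1.64359814e+00 -1.56535151e+00] [-0.47969087 -0.12241536  0.86885623] [0.50813247 0.21084204 0.13469492] 8620
0.05033694200720318 [0.48740801 0.20356735 0.17899869] [0.84078195 0.21504784 0.4968301 ] 1375 [0.4985476  0.20659302 0.16335849]
255 [0.48764853 0.20373091 0.18023069] [0.46618341 0.19697509 0.16734116] [0.50673204 0.21012385 0.19196037]
tool e,f 0.4792870503566532 0.07541877888599635 line f 0.07555204695092077 e range [0.50148002 0.54216023]
```

View pics/w5.png

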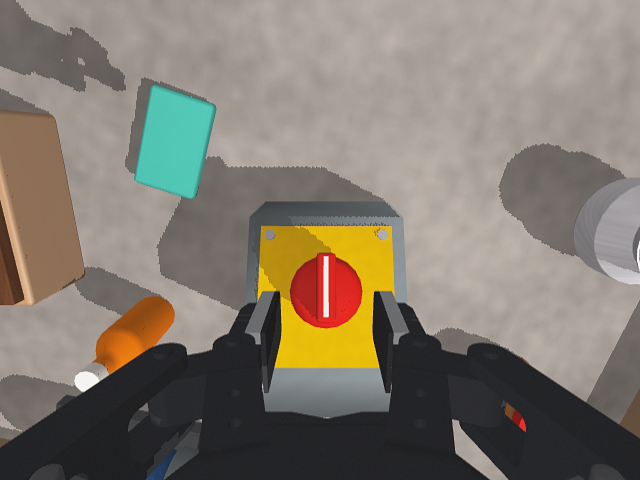

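servo_tool --motion '[-0.1,-0.377,0,0.3,0,-0.1,-0.377,0,0.7,0,-0.1,-0.377,0,0.85,0,-0.1,-0.377,0,0.85,0]'

```text
time: 15.25
tool_pos: [0.488, 0.2048, 0.2087]
tool_rot: [-0.001, -0.125, 0.992, -0.0]
contact_force: [0.7, 0.5, 1.0]
gripper_width: 0.449
grasp_force: 0.0
```

servo_tool --motion '[-0.1,0,0,0.2,0,-0.1,0,0,0.317,0,-0.55,0,0,0.317,0,-0.565,0,0,0.317,0,-0.565,0,0,0.317,0]'

```text
time: 15.88
tool_pos: [0.489, 0.2052, 0.1724]
tool_rot: [0.0, -0.126, 0.992, -0.001]
contact_force: [-0.1, -4.7, -0.9]
gripper_width: 0.22
grasp_force: 2.0
```

servo_tool --motion '[-0.565,0,-0.004,0,0.2,-0.565,0,-0.004,0,0.42,-0.565,0,-0.004,-0.01,0.64,-0.565,0,-0.004,-0.02,0.85,-0.565,0,-0.004,-0.02,0.85]'

```text
time: 16.5
tool_pos: [0.4887, 0.2043, 0.1742]
tool_rot: [0.0, 0.207, 0.978, -0.001]
contact_force: [-0.4, -6.2, -0.6]
gripper_width: 0.217
grasp_force: 6.0
```

servo_tool --motion '[-0.565,0,0,-0.01,0.2,-0.565,0,0,-0.015,0.38,-0.565,0,0,-0.015,0.38,-0.565,0,0,-0.015,0.38]'

```text
time: 17.0
tool_pos: [0.4879, 0.2043, 0.1761]
tool_rot: [-0.001, 0.349, 0.937, -0.002]
contact_force: [-3.7, -5.5, 0.6]
gripper_width: 0.217
grasp_force: 11.4
```

Run:
```python
from h import *
s=manip.state(); print(s['ft_torque'],s['contact_force']); im,d=eyes.grab_frame('wrist'); W=cloud('wrist',d,s); save('w6.png',im[200:,150:500])
im,d=eyes.grab_frame('top')
```

```text
[-1.01591893  0.62794842  0.10219395] [-3.67694236 -5.50875529  0.58973319]
```

View pics/w6.png

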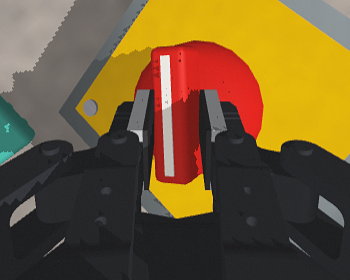

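servo_tool --motion '[-0.565,0,0,0,0.06,-0.4,0,0,0,0.06,-0.1,0,0,0,0,-0.1,0,0,0,0]'

```text
time: 17.6
tool_pos: [0.4891, 0.2063, 0.177]
tool_rot: [0.0, 0.349, 0.937, 0.001]
contact_force: [-2.6, -0.6, 3.1]
gripper_width: 0.45
grasp_force: 1.4
```

servo_tool --motion '[-0.1,0,0,-0.4,0,-0.1,0,0,-0.8,-0.2,-0.1,0,0,-1,-0.42,-0.1,0,0,-1,-0.64,-0.1,0,0,-1,-0.86]'

```text
time: 18.23
tool_pos: [0.4894, 0.2058, 0.2971]
tool_rot: [0.001, 0.017, 1.0, 0.001]
contact_force: [0.1, 0.7, -0.6]
gripper_width: 0.447
grasp_force: 0.0
```

servo_tool --motion '[-0.1,0.2,0,0,-0.2,-0.1,0.4,0,0,-0.36,-0.1,0.4,0,0,-0.36]'

```text
time: 18.6
tool_pos: [0.4405, 0.2077, 0.2966]
tool_rot: [0.001, -0.122, 0.993, 0.0]
contact_force: [-0.3, 0.8, -0.6]
gripper_width: 0.448
grasp_force: 0.0
```

Run:
```python
from h import *
s=manip.state(); im,d=eyes.grab_frame('wrist'); W=cloud('wrist',d,s); save('w7.png',im)
n,p,k=face(W,im,d); print(s['tool_pos'],n,p,k); print(stoptop(W,im,d,n,p))
for c in('top','side'):
    im,d=eyes.grab_frame(c); W=cloud(c,d); n,p,k=face(W,im,d); print(c,stoptop(W,im,d,n,p)[0],k); save(c+'1.png',im)
    o=np.load(c+'0.npz'); print(stoptop(o['W'],o['im'],o['d'],*face(o['W'],o['im'],o['d'])[:2])[0])
```

```text
[0.44049029 0.20766976 0.29656604] [-0.47941522 -0.12205399  0.86905919] [0.5072806  0.21792597 0.13521988] 9146
(np.float64(0.061853736085904845), array([0.48214957, 0.20246742, 0.18907024]), array([0.84237918, 0.21987121, 0.4919898 ]), 1656, array([0.49126319, 0.20900743, 0.17297422]))
top 0.04874387129695349 122
0.06504354064935262
side 0.06390055230468457 348
0.06384734475117426h.py:30: RuntimeWarning: Mean of empty slice.
  return top,c,v*np.sign(v[0]),len(Q),R_.mean(0)
  ret = um.true_divide(
```

View pics/side1.png

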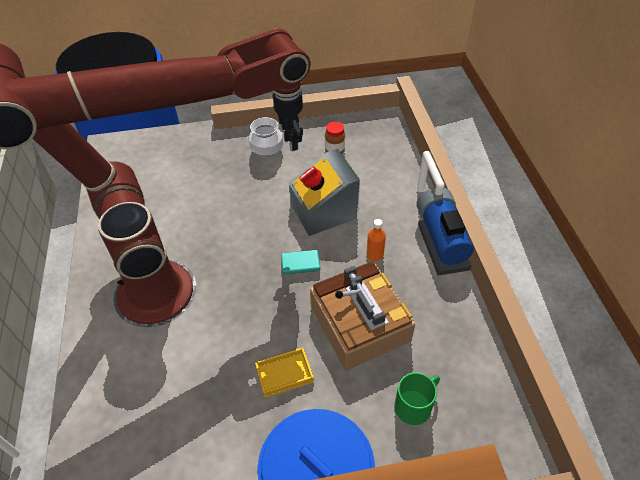

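The side view shows the button up again at (313,178), matching its starting height (61.9 mm in the wrist view). The bolt is across with its handle down at about (340,294). The other things haven't moved, and the gripper is clear.

```bash
python3 -c "
from plant import job_done
print(job_done())"
```

```text
the job is handed in; nothing more can be done
None
```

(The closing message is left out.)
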